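# Eject the power pack from the bedside dock and catch it

## Robot

A 6-joint arm with a two-finger parallel gripper is mounted at the origin on the work surface. World frame = base frame: x ahead of the robot, y to its left, z up, the work surface at z = 0. Lengths are in mm, angles in rad, forces in N, time in s.
With the tool pointing down it reaches from about 300 to 850 mm from the base axis. Payload 4.2 kg.
Tool frame: the origin (TCP) lies at the very end of the fingers, on their centre line; the grasp point (between the pads) lies 19 mm behind it; z points along the fingers, y is the line along which they close (so a half turn about z gives the same grasp; the last joint's range is limited). The gripper opens to 91 mm and grips with 3 to 60 N. Pads are 32 mm wide; open, the fingers measure 118 mm over their backs; the gripper's body (76 mm by 178 mm) begins 60 mm behind the grasp point.
Start: joints at [-0.02, 0.32, 1.565, -0, 1.257, -0.02], TCP at [575.016, 0, 213.976] pointing down, gripper open.
Joint ranges: [-3.11, 3.11], [-0.84, 2.01], [0.21, 2.61], [-1.34, 4.49], [0.05, 2.63], [-2.56, 2.56]. Speed limits (rad/s): [2.57, 2.57, 3.14, 3.14, 3.14, 3.14].

## Interface

Orientations are given as a 3x3 rotation matrix whose columns are the frame's x, y, z axes.
In Python, from bench import robot gives the robot as it stands.
- The arm moves only by the tool play_rows, never from a script. Its argument "series" is a list of rows, each a list of 2 entries, a list of its own where there are three numbers: the shift along the tool's x, y, z as a fraction of full scale, then the turn, a rotation vector about the tool's x, y, z as a fraction of full scale. A call has 1 to 8 rows; each row shifts and turns the commanded pose from where the row before left it, along the tool's axes as they then stand; what a row does not reach is not made up. Full scale, the value 1, is 0.15 m for a shift and pi rad for a turn. A row lasts 1/10 s, in which the tool goes at most 50 mm and 8.59 degrees, less where a joint would pass 70% of its speed; a pose out of reach is approached as far as the arm can. A call with a number of a shift or a turn outside -1 to 1 is refused whole. A call with a gripper value outside its range is refused whole. "grip" is the closure, from -1 (fully open) to 1 (shut), set as the call begins (left out, the last holds). The fingers move at their own pace and stop on an object; the grip force is fixed at half the most. Time passes only in rows, so rows that do not move let the fingers close. It gives the time, the measured TCP pose, the force, the opening and the grip force at its end, in the units of the state.
- robot.get_obs(): the state, without advancing time (a new reading comes with each control period).
- robot.capture(name): name is "scene" or "side" or "wrist"; returns (picture, depth): 384x512x3 uint8, blue, green, red; 384x512 float32, mm along the optical axis (not along the pixel's ray), 0 where there is no reading.
- robot.get_calibration(name): a dict with "fx", "fy", "cx", "cy" (pixels), "k1" (the pictures are not rectified: a ray, as slopes to the right and down, at radius r is drawn at 1 + k1 r^2 times it, then the intrinsics apply), "pose" (4x4, takes a point from camera to world coordinates). Camera axes: x right, y up, looking along -z (the intrinsics and any distortion apply to the point x, -y, -z); pixel columns grow to the right and rows downward; lengths in mm; the calibration is good to about 2 mm. A picture is of the moment at which its call begins: read the wrist's pose just before it. get_calibration takes no time and is no camera call; for the wrist camera it gives the pose at the moment of the call.
- robot.sign_off(): hands the job in; it is judged then, once.
The state is a dict: "time": time; "joint_pos": joint angles; "qd": joint speeds; "tau": joint torques, N m; "eef_pos": TCP position; "orientation": TCP orientation; "contact_force": force on the tool from outside, world axes, zero at the start; "ft_torque": the same for the moment, N m; "finger_gap": finger opening in mm; "finger_force": force on a finger pad.
Only numpy, scipy, OpenCV 4.12 (cv2) and the standard library are available. Lean on these libraries where they do the work, as an engineer would, in place of code of your own. Each camera call takes 0.05 s, during which the arm holds its last target. There are 200 camera calls.

## Task

Press the eject key of the bedside charging dock with one finger and, while that finger still holds the key down, catch the power pack with the other finger as it shoots down the sloping chute, before it reaches the chute's open end. Finish like that: key held down, pack at rest on the chute against your finger. Only touch the pack, never pinch or lift it, and leave everything else on the bedside table where it is.

Things in the scene. Friction and masses are not known exactly. Their poses are not given: they have to be found in the camera images.
- eject_key (a joint): round black eject key (28 mm across) on the flat grey deck beside the chute, moves straight down: 0 = up, 0.009 m = at its hard stop. Its spring takes about 2 N to start and 6 N at the stop. It carries a steel catch that stands 6 mm out of the chute floor in front of the pack; at about 0.006 m the catch is below the floor and the pack is released, and a spring pusher shoots it down the chute (it is gone in a fraction of a second). The key springs back when let go
- key_top (a point): centre of the top face of the eject key, moves with it; 40 mm above the table when up, 31 mm at the stop. The deck around it is 26 mm above the table. The key lies 64 mm to the side of the chute's centre line; the point of the chute floor straight across from it is 45 mm (horizontally) downhill of the catch and 21 mm above the table
- chute: the straight, slippery dark-steel chute of the dock, sloping 16 degrees (0.28 rad). Origin on the floor's centre line at the catch, 34 mm above the table; x points downhill along the floor, y across it to the key's side, z square to the floor. Inside width 48 mm between side walls 8 mm high; open above from x = -0.050 on; its open end (lip) is at x = 0.095. The key stands at y = 0.064
- lip (a point): middle of the floor edge at the open lower end of the chute, 95 mm downhill of the catch
- pack_center (a point): centre of the power pack, a loose white rounded block 60 mm long (along the chute), 42 mm wide, 24 mm high, about 120 g, lying on the chute. It starts behind the catch with its front face at chute x = 0, so its centre is at chute x = -0.030, z = 0.012; axes parallel to the chute's at the start
- dock: the whole charging dock, fixed, about 190 mm long, 120 mm wide, hood about 90 mm high at the uphill end; origin on the table below the catch, x level in the downhill direction, y towards the key's side, z up
- balm_tin: bystander: flat round metal tin, 38 mm across, 18 mm high, beside the dock on the side away from the key; origin under its centre
- cream_jar: bystander: small amber jar with white cap, 44 mm across, 45 mm high, beside the dock on the side away from the key; origin under its centre
- remote: bystander: black remote control 130 x 38 x 16 mm, lying beside the dock on the key's side; origin under its centre
- tumbler: bystander: glass tumbler upside down on a square coaster, 76 mm across, 110 mm high; origin under its centre
- water_bottle: bystander: glass water bottle 72 mm across, 250 mm high; origin under its centre
- phone: bystander: phone 148 x 74 x 9 mm lying flat; origin under its centre
- book: bystander: book 200 x 130 x 27 mm lying flat; origin under its centre
Things that resemble listed ones, but are neither listed nor needed, are in the scene too. Leave any green or orange look-alike of the part that bears pack_center alone.

How it is judged (in metres and radians):
On the way, in this order (a step that is already met when the one before it is completed fails the run):
1. the eject key is pressed (value of joint eject_key above 0.003 m).
2. with the key still down, the popped pack is stopped by a finger on the chute (value of joint eject_key above 0.004 m and x of pack_center in the frame of chute between -0.015 and 0.065 m and contact force between the fingers and pack above 0.03 N and linear speed of pack below 0.03 m/s), for 0.2 s.
At the end, for the whole second after the job is handed in: The key is held at least 4 mm down; the pack lies on the chute, at least 15 mm out of its starting place and with its front not past the lip, at rest (under 20 mm/s) and in contact with a finger (over 0.03 N) (value of joint eject_key above 0.004 m and x of pack_center in the frame of chute between -0.015 and 0.065 m and z of pack_center in the frame of chute between 0.005 and 0.022 m and contact force between the fingers and pack above 0.03 N and linear speed of pack below 0.02 m/s); the arm keeps its last pose, push and grip.
It fails at once if the pack runs past the open end of the chute (x of pack_center in the frame of chute above 0.068 m).
It fails at once if the pack is lifted off the chute (z of pack_center in the frame of chute above 0.028 m).
It fails at once if a bystander is moved by more than 25 mm (distance of any of balm_tin, cream_jar, remote, tumbler, water_bottle, phone, book from where it was at the start of the episode above 0.025 m).
It also fails if it takes over 29 s, if anything falls off the work surface, if the arm or the gripper's body presses on something with over 40 N, if the wrist force passes 120 N, or if a joint passes its speed limit or range.

## Working session

There is one attempt and no reset: what is moved stays moved. The work goes in short steps, Python scripts to look and compute and a tool call to move; the robot and the scene stay as the last step left them, time stands still between calls to the robot, and variables do not carry over. Pictures are saved under pics/ and viewed, at most 10 in all, crops included, and the job is handed in when it is done.

Besides the shell and the picture viewer there is one more tool, called by a JSON object that holds its "name" and its "arguments". play_rows: Moves the arm, as the interface text tells. Its arguments: {"type":"object","properties":{"series":{"type":"array","items":{"type":"array"}},"grip":{"type":"number"}},"required":["series"]}

```bash
ls; mkdir -p pics; python3 - <<'E'
from bench import robot
import cv2,numpy as np
o=robot.get_obs();print(o)
for n in("scene","side"):
    p,d=robot.capture(n);cv2.imwrite(f"pics/{n}0.png",p);np.savez(f"{n}0.npz",p=p,d=d)
    print(n,robot.get_calibration(n))
E
```

```text
pics
{'time': 0.0, 'joint_pos': array([-2.00109589e-02,  3.20281070e-01,  1.56566499e+00,  8.19682617e-06,
        1.25739011e+00, -2.00292947e-02]), 'qd': array([-0.00080915, -0.00087394, -0.00099913, -0.00098147,  0.00061942,
       -0.0005826 ]), 'tau': array([-5.01459035e-04, -4.12465632e+01, -2.31973493e+01,  7.28826877e-02,
        4.58198413e-02, -1.41870069e-04]), 'eef_pos': array([5.74500086e+02, 7.08840478e-03, 2.13131950e+02]), 'orientation': array([[-1.57647134e-05,  9.99998481e-01, -1.74301118e-03],
       [ 9.99999999e-01,  1.58391346e-05,  4.26830931e-05],
       [ 4.27106361e-05, -1.74301051e-03, -9.99998480e-01]]), 'contact_force': array([ 0.21346982, -0.01175201, -0.58730546]), 'ft_torque': array([-0.02952656, -0.0154259 , -0.04907863]), 'finger_force': 0.0, 'finger_gap': 91.1994513205132}
scene {'fx': 493.41554192040223, 'fy': 493.41554192040223, 'cx': 248.55194552526245, 'cy': 194.16947703021586, 'k1': -0.13294416789792962, 'pose': array([[ 2.98817782e-01, -4.96039590e-01,  8.15262325e-01,
         1.75762535e+03],
       [ 9.54219212e-01,  1.43511457e-01, -2.62431242e-01,
        -4.02177403e+02],
       [ 1.31768018e-02,  8.56358095e-01,  5.16214282e-01,
         8.82825692e+02],
       [ 0.00000000e+00,  0.00000000e+00,  0.00000000e+00,
         1.00000000e+00]])}
side {'fx': 367.23320522611544, 'fy': 367.23320522611544, 'cx': 252.9093300373998, 'cy': 193.3292139545123, 'k1': -0.03928900755121904, 'pose': array([[ 8.25273436e-01,  3.62456642e-01, -4.33069208e-01,
         4.05567445e+01],
       [-5.64359834e-01,  5.57212153e-01, -6.09108032e-01,
        -5.89795610e+02],
       [ 2.05361743e-02,  7.47087545e-01,  6.64408358e-01,
         7.34881795e+02],
       [ 0.00000000e+00,  0.00000000e+00,  0.00000000e+00,
         1.00000000e+00]])}
```

View pics/scene0.png

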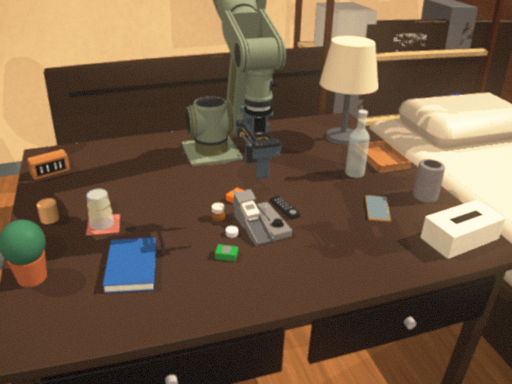

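View pics/side0.png

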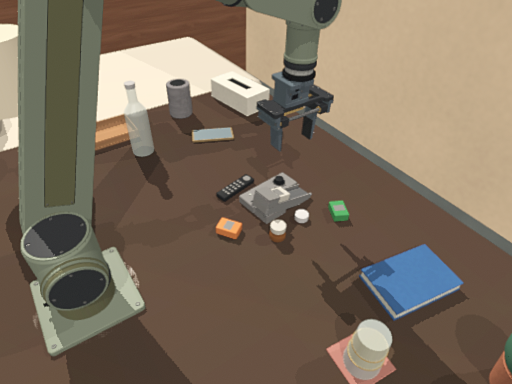

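The scene view shows the dock at about (262,218) with its key at (277,223). In the side view the dock is at (275,197) and the key at (279,180). The chute opens away from the robot, the tin and jar are on one side and the remote is on the key's side.

```bash
cat > h.py <<'E'
import numpy as np,cv2
def ray(c,px):
    K=np.array([[c['fx'],0,c['cx']],[0,c['fy'],c['cy']],[0,0,1]])
    # radial: distorted = s*(1+k1 r^2)
    u=cv2.undistortPoints(np.array(px,float).reshape(-1,1,2),K,np.array([c['k1'],0,0,0.]))[:,0]
    d=np.c_[u[:,0],-u[:,1],-np.ones(len(u))]
    return c['pose'][:3,3],d@c['pose'][:3,:3].T
def plane(c,px,z):
    o,d=ray(c,px); return o+d*((z-o[2])/d[:,2])[:,None]
def proj(c,P):
    P=np.atleast_2d(P); q=(P-c['pose'][:3,3])@c['pose'][:3,:3]
    s=np.c_[q[:,0]/-q[:,2],-q[:,1]/-q[:,2]]; s=s*(1+c['k1']*(s**2).sum(1))[:,None]
    return s*c['fx']+[c['cx'],c['cy']]
def cloud(c,d,step=1):
    v,u=np.mgrid[0:d.shape[0]:step,0:d.shape[1]:step]; px=np.c_[u.ravel(),v.ravel()]
    o,r=ray(c,px); P=o+r*d[v,u].ravel()[:,None]; return P,px,d[v,u].ravel()>0
E
python3 - <<'E'
from h import *; from bench import robot
print(plane(robot.get_calibration('scene'),[[277,223]],40),plane(robot.get_calibration('side'),[[279,180]],40))
c=robot.get_calibration('wrist');print(c)
p,d=robot.capture('wrist');cv2.imwrite('pics/w0.png',p)
print(robot.get_obs()['eef_pos'])
E
```

```text
[[611.56245487  58.48341684  40.        ]] [[592.32602499  54.1648257   40.        ]]
{'fx': 330.16346310829624, 'fy': 330.16346310829624, 'cx': 256.4426239996444, 'cy': 186.4658225419221, 'k1': -0.09653742913202387, 'pose': array([[ 9.99999702e-01, -5.81732526e-04,  5.08116671e-04,
         5.74768167e+02],
       [ 4.43018798e-04,  9.70862439e-01,  2.39637075e-01,
         6.68944876e+01],
       [-6.32716071e-04, -2.39636779e-01,  9.70862407e-01,
         3.84569510e+02],
       [ 0.00000000e+00,  0.00000000e+00,  0.00000000e+00,
         1.00000000e+00]])}
[ 5.74625108e+02 -1.19042885e-02  2.13318743e+02]
```

View pics/w0.png

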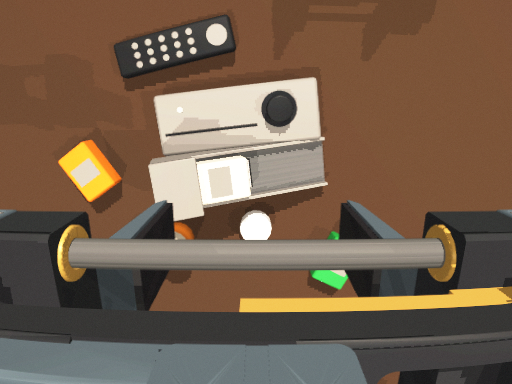

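The wrist view shows the dock clearly: key at (279,109), pack at (223,180), lip near (325,163). The deck edge runs from (155,96) to (317,79), so downhill is roughly world +x. Next I measure it.

```bash
python3 - <<'E'
from h import *; from bench import robot
p=cv2.imread('pics/w0.png');c=robot.get_calibration('wrist')
g=cv2.cvtColor(p,cv2.COLOR_BGR2GRAY)
m=(g<75).astype(np.uint8);m[:,:250]=0;m[:,310:]=0;m[:85]=0;m[132:]=0
n,l,s,ce=cv2.connectedComponentsWithStats(m);i=1+s[1:,4].argmax();print(s[i],ce[i])
cn,_=cv2.findContours((l==i).astype(np.uint8),0,1);(x,y),r=cv2.minEnclosingCircle(max(cn,key=len));print(x,y,r)
k=plane(c,[[x,y]],40)[0];print('key',k,2*r*345/330)
# deck edge: brightness step for columns
def edge(cols,lo,hi,z,sgn):
    pts=[]
    gg=cv2.GaussianBlur(g,(3,3),0).astype(float)
    for u in cols:
        dv=np.diff(gg[lo:hi,u])*sgn; pts.append([u,lo+dv.argmax()+.5])
    P=plane(c,pts,z)[:,:2]; vx,vy,x0,y0=cv2.fitLine(P.astype(np.float32),cv2.DIST_HUBER,0,.01,.01).ravel()
    print('edge yaw',np.degrees(np.arctan(vy/vx)),x0,y0); return P
edge(range(175,305,3),74,108,26,1)
for q in ([317,79],[323,138],[326,186],[155,96]):print(q,plane(c,[q],26)[0])
# pack white mask
h=cv2.cvtColor(p,cv2.COLOR_BGR2HSV);m=((h[...,2]>225)&(h[...,1]<30)).astype(np.uint8);m[:,:195]=0;m[:,255:]=0;m[:150]=0;m[208:]=0
pts=cv2.findNonZero(m);print(cv2.minAreaRect(pts))
_,d=robot.capture('wrist');P,px,ok=cloud(c,d)
for q in ([279,109],[200,115],[223,180],[300,165],[320,163],[175,185],[175,50]):print(q,P[q[1]*512+q[0]])
E
```

```text
[262  91  34  36 943] [278.51855779 108.49734889]
279.0 108.42857360839844 17.68498420715332
key [597.71783991  63.95258003  40.        ] 36.97769425132058
edge yaw 6.4157267 551.2956 87.48784
[317, 79] [638.18567465  94.52593006  26.        ]
[323, 138] [646.96982037  32.61946101  26.        ]
[326, 186] [652.84028587 -21.05892166  26.        ]
[155, 96] [466.61238102  77.54958143  26.        ]
((222.57839965820312, 179.32974243164062), (43.1496467590332, 56.874351501464844), 81.02737426757812)
[279, 109] [597.59097461  63.39874967  42.0254742 ]
[200, 115] [514.41956032  57.10361686  26.81329573]
[223, 180] [541.48105825  -5.41913245  64.97800903]
[300, 165] [624.12938566   0.95332984  15.75204033]
[320, 163] [648.17478614   2.16021796   9.04038564]
[175, 185] [498.07864086  -5.81238789  84.53289433]
[175, 50] [487.93136598 125.64769762  16.65539703]
```

{"name": "play_rows", "arguments": {"series": [[[0,0,0],[0,0,0.0464]],[[0,0,0],[0,0,0.0464]],[[0,0,0],[0,0,0.0464]],[[0,0,0],[0,0,0.0464]],[[0,0,0],[0,0,0.0464]],[[0,0,0],[0,0,0.0464]],[[0,0,0],[0,0,0.0464]],[[0,0,0],[0,0,0.0464]]], "grip": -0.12}}

```text
time: 1.0
eef_pos: [574.9, 0.0, 213.7]
orientation: [[0.922, 0.388, -0.0], [0.388, -0.922, 0.0], [-0.0, -0.0, -1.0]]
contact_force: [0.3, 0.3, -0.1]
finger_gap: 51.0
finger_force: 0.0
```

{"name": "play_rows", "arguments": {"series": [[[0,0,0],[0,0,0.0464]],[[0,0,0],[0,0,0.0464]],[[0.1,-0.09,0],[0,0,0]],[[0.1,-0.09,0],[0,0,0]],[[0,0,0.2],[0,0,0]],[[0,0,0],[0,0,0]],[[0,0,0],[0,0,0]]]}}

```text
time: 1.7
eef_pos: [601.3, 30.1, 183.6]
orientation: [[0.994, 0.113, -0.002], [0.113, -0.994, -0.0], [-0.002, -0.0, -1.0]]
contact_force: [-0.9, 0.9, -0.4]
finger_gap: 51.1
finger_force: 0.0
```

```bash
cat > st.py <<'E'
from h import *; from bench import robot
K=np.array([597.7,63.9]);a=np.radians(6.4);D=np.array([np.cos(a),np.sin(a)]);N=np.array([-D[1],D[0]])
def st():
    o=robot.get_obs();R=o['orientation'];e=o['eef_pos'];T=K-32*N
    w=np.r_[T-e[:2],0];print('t',o['time'],'tcp',e.round(2),'yaw',np.degrees(np.arctan2(R[1,0],R[0,0])),'z',R[:,2].round(4),'gap',o['finger_gap'],'F',o['contact_force'].round(2))
    print('tool shift needed mm',(R.T@w).round(2))
E
python3 - <<'E'
from st import *
st();c=robot.get_calibration('wrist');p,d=robot.capture('wrist');cv2.imwrite('pics/w1.png',p);np.save('d1.npy',d)
e=robot.get_obs()['eef_pos'];print(proj(c,[[*K,40],[*(K-64*N+48*D),7]]),c['pose'])
E
```

```text
t 1.7 tcp [601.25  30.12 183.59] yaw 6.481648472656445 z [-1.9e-03 -2.0e-04 -1.0e+00] gap 51.09112179466001 F [-0.92  0.92 -0.45]
tool shift needed mm [ 0.24 -1.97 -0.  ]
[[221.30654851 175.56587577]
 [285.07114326 123.97305485]] [[ 1.13273302e-01  9.64469924e-01  2.38677450e-01  6.68101384e+02]
 [-9.93563765e-01  1.09846934e-01  2.76531552e-02  3.75751136e+01]
 [ 4.52650472e-04 -2.40273630e-01  9.70705093e-01  3.54809295e+02]
 [ 0.00000000e+00  0.00000000e+00  0.00000000e+00  1.00000000e+00]]
```

View pics/w1.png

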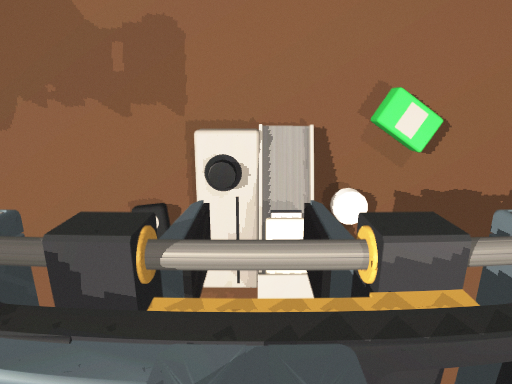

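The wrist view has the key at (222,172), within 3 mm of the prediction. The chute runs straight along the tool axis at columns 261–313, and the lip is at row 125. I make a small trim and lower to just above the key.

{"name": "play_rows", "arguments": {"series": [[[0.016,-0.014,0],[0,0,0]],[[0,0,0.25],[0,0,0]],[[0,0,0.25],[0,0,0]],[[0,0,0.2],[0,0,0]],[[0,0,0.15],[0,0,0]],[[0,0,0],[0,0,0]],[[0,0,0],[0,0,0]]]}}

```text
time: 2.45
eef_pos: [604.9, 32.6, 57.6]
orientation: [[0.994, 0.113, 0.002], [0.113, -0.994, 0.0], [0.002, 0.0, -1.0]]
contact_force: [0.5, 0.4, 0.2]
finger_gap: 51.1
finger_force: 0.0
```

```bash
python3 - <<'E'
from st import *
st()
ims=[]
for n,f in(('scene',K),('side',K)):
    c=robot.get_calibration(n);p,d=robot.capture(n);u,v=proj(c,[*K,45])[0].astype(int)
    ims.append(cv2.resize(p[v-45:v+45,u-45:u+45],(400,400),interpolation=cv2.INTER_CUBIC))
cv2.imwrite('pics/c2.png',np.hstack(ims))
E
```

```text
t 2.45 tcp [604.87  32.56  57.58] yaw 6.470099432045299 z [ 1.8e-03  1.0e-04 -1.0e+00] gap 51.06898162713169 F [0.49 0.41 0.24]
tool shift needed mm [-3.63  0.05 -0.01]
```

View pics/c2.png

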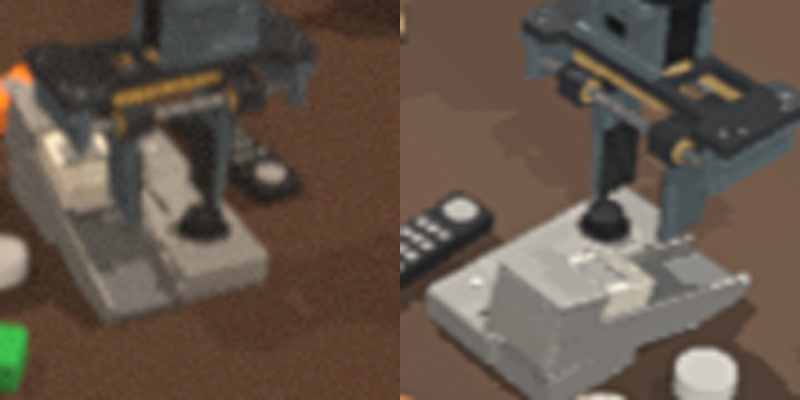

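The left panel (scene) has the key finger directly above the key at (205,220) and the other finger over the chute floor at (128,215). The right panel (side) agrees. I approach to just above contact.

{"name": "play_rows", "arguments": {"series": [[[0,0,0.06],[0,0,0]],[[0,0,0.04],[0,0,0]],[[0,0,0],[0,0,0]],[[0,0,0],[0,0,0]]]}}

```text
time: 2.95
eef_pos: [603.8, 32.6, 41.3]
orientation: [[0.994, 0.113, -0.0], [0.113, -0.994, -0.0], [-0.0, 0.0, -1.0]]
contact_force: [-0.5, -0.4, -0.2]
finger_gap: 51.0
finger_force: 0.0
```

```bash
python3 -c "
from st import *
st()"
```

```text
t 2.95 tcp [603.8   32.56  41.29] yaw 6.482895056453272 z [-4.e-04 -1.e-04 -1.e+00] gap 50.973951086122916 F [-0.53 -0.45 -0.18]
tool shift needed mm [-2.57  0.17  0.  ]
```

{"name": "play_rows", "arguments": {"series": [[[0,0,0.03],[0,0,0]],[[0,0,0.033],[0,0,0]],[[0,0,0],[0,0,0]],[[0,0,0],[0,0,0]],[[0,0,0],[0,0,0]],[[0,0,0],[0,0,0]],[[0,0,0],[0,0,0]],[[0,0,0],[0,0,0]]]}}

```text
time: 3.75
eef_pos: [604.5, 32.6, 32.4]
orientation: [[0.994, 0.113, 0.001], [0.113, -0.994, 0.0], [0.001, 0.0, -1.0]]
contact_force: [1.3, -0.3, 4.4]
finger_gap: 51.2
finger_force: 2.7
```

```bash
python3 - <<'E'
from st import *
st()
ims=[]
for n in('scene','side'):
    c=robot.get_calibration(n);p,d=robot.capture(n);u,v=proj(c,[*K,45])[0].astype(int)
    ims.append(cv2.resize(p[v-45:v+45,u-45:u+45],(400,400),interpolation=cv2.INTER_CUBIC))
cv2.imwrite('pics/c3.png',np.hstack(ims))
st()
E
```

```text
t 3.75 tcp [604.5   32.63  32.4 ] yaw 6.473150799427298 z [ 1.5e-03  1.0e-04 -1.0e+00] gap 51.22504221670587 F [ 1.33 -0.34  4.37]
tool shift needed mm [-3.27  0.16 -0.  ]
t 3.85 tcp [604.49  32.63  32.38] yaw 6.47698717366122 z [ 1.4e-03  1.0e-04 -1.0e+00] gap 51.266847865677825 F [ 1.28 -0.04  5.61]
tool shift needed mm [-3.26  0.17 -0.  ]
```

View pics/c3.png

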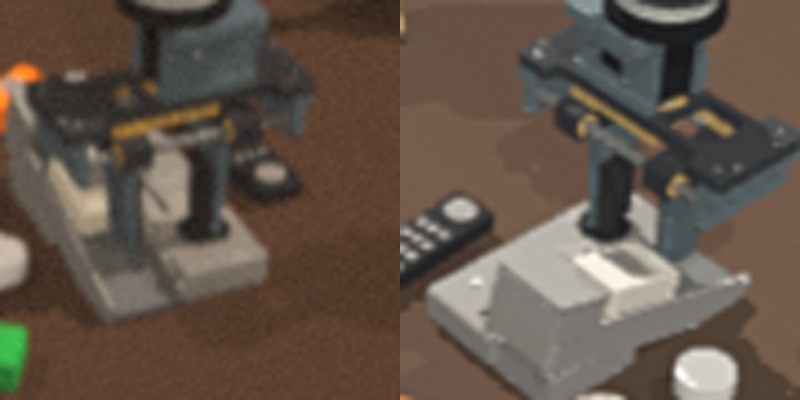

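The key is down, with a push of about 5 N at TCP height 32.4 mm. The side panel shows the pack slid forward to about (640,280), resting against the chute finger, and the finger feels a steady downhill push of about 1.3 N. I hand in.

```bash
python3 -c "
from bench import robot
print(robot.sign_off())"
```

```text
the job is handed in; nothing more can be done
None
```

I handed the job in with the key held about 7.5 mm down and the pack stopped on the chute against the other finger; no verdict came back.

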